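# Start the press's crank bolt in its thread and hold it

### The arm

A 6-joint arm with a two-finger parallel gripper is mounted at the origin on a cart in front of the work surface, level with it; the furniture and walls round the work are solid. World frame = base frame: x ahead of the robot, y to its left, z up, the work surface at z = 0. Lengths are in mm, angles in rad, forces in N, time in s.
With the tool pointing down it reaches from about 350 to 975 mm from the base axis. Payload 7.1 kg.
Tool frame: the origin (TCP) lies on the front face of the gripper's body, between the roots of the fingers; the fingertips stand 80 mm ahead of it and the grasp point (between the pads) lies 61 mm ahead of it; z points along the fingers, y is the line along which they close (so a half turn about z gives the same grasp; the last joint's range is limited). The gripper opens to 88 mm and grips with 3 to 60 N. Pads are 20 mm wide; open, the fingers measure 115 mm over their backs; the gripper's body (75 mm by 178 mm) begins 61 mm behind the grasp point.
Start: joints at [-1.333, 0.423, 1.63, -0, 1.089, -0.019], TCP at [158.761, -604.484, 302.675] pointing down, gripper open.
Joint ranges: [-3, 3], [-0.9, 2.11], [0.09, 2.58], [-1.31, 4.45], [0.11, 2.69], [-2.54, 2.54]. Speed limits (rad/s): [2.39, 2.39, 3.01, 3.14, 3.14, 3.14].

### API

Orientations are given as a rotation vector (axis times angle).
In Python, from workcell import readout, vision, close_job gives the robot as it stands.
- The arm moves only by the tool servo_tool, never from a script. Its argument "plan" is a list that holds one entry, the list of rows, each a list of 7 numbers: the gripper command: -1 is fully open, 1 is shut, values between are in proportion, then the shift along the world's x, y, z in units of 40 mm (1.0 is 40 mm), then the turn, a rotation vector about the world's x, y, z in units of 5 degrees (1.0 is 5 degrees). A call has 1 to 5 rows; each row shifts and turns the commanded pose from where the row before left it; what a row does not reach is not made up. A row lasts 1/12 s, in which the tool goes at most 41.7 mm and 7.16 degrees, less where a joint would pass 70% of its speed; a pose out of reach is approached as far as the arm can. A call is refused whole if a number of a shift passes 1 or a number of a turn 1, either way. A call with a gripper value outside its range is refused whole. The fingers move at their own pace and stop on an object; the grip force is fixed at half the most. Time passes only in rows, so rows that do not move let the fingers close. It gives the time, the measured TCP pose, the force, the opening and the grip force at its end, in the units of the state.
- readout.get_obs(): the state, without advancing time (a new reading comes with each control period).
- vision.get_image(name): name is "side" or "top"; returns the picture (400x640x3 uint8, red, green, blue); there is no depth.
- vision.camera_params(name): a dict with "fx", "fy", "cx", "cy" (pixels), "D" ([k1, k2, p1, p2, k3] as OpenCV has them; the pictures are not rectified), "rvec" (rotation vector, rad) and "tvec" (3), from world to camera coordinates, as OpenCV has them. Camera axes: x right, y down, z forward; pixel columns grow to the right and rows downward; lengths in mm; the calibration is good to about 2 mm. A picture is of the moment at which its call begins. camera_params takes no time and is no camera call.
- close_job(): hands the job in; it is judged then, once.
The state is a dict: "t": time; "qpos": joint angles; "qvel": joint speeds; "joint_torque": joint torques, N m; "ee_pos": TCP position; "orientation": TCP orientation; "ft_force": force on the tool from outside, world axes, zero at the start; "moment": the same for the moment, N m; "width": finger opening in mm; "grasp_force": force on a finger pad.
Only numpy, scipy, OpenCV 4.12 (cv2) and the standard library are available. Lean on these libraries where they do the work, as an engineer would, in place of code of your own. Each camera call takes 0.05 s, during which the arm holds its last target. There are 200 camera calls.

### The job

The crank-headed clamp bolt of the small blue bench press is sitting on top of its thread. Take the black sleeve of the crank, wind the bolt backward (anticlockwise seen from above) until it drops into its thread, then wind it forward (clockwise) one full turn from where it dropped. Finish while still gripping the sleeve there, since the return spring would run the crank back; leave the beaker, the vial and the dish where they stand.

Things in the scene. Friction and masses are not known exactly. Their poses are not given: they have to be found in the camera images.
- press_frame: Fixed bench press: grey base 130 x 150 mm, two steel columns 110 mm apart along its y axis, blue bridge on top (46 x 150 mm, upper face 115 mm above the bench, screw heads to 121 mm). Origin: centre of the underside, on the bench, exactly below the bolt's vertical axis; z up.
- clamp_bolt: Upright steel bolt with a crank. Origin: on its axis at the underside of its head (27 mm across, 18 mm high). Its x axis points along the crank arm to the upright pin, 45 mm from the axis; arm top 15 mm above the origin. Starts on the crest of the thread, origin 142 to 143 mm above the bench, 50 to 120 degrees of backward turn short of the drop. Red collar below the head sinks into the boss.
- thread_mouth (a point): Top centre of the brass threaded boss, on the bolt's axis, 127 mm above the bench. Backward = anticlockwise from above: the bolt's origin rises to 144 mm, dragging 3 to 6 N at the pin, then falls 6 mm by itself to 138 mm and drags 1 N; a stop follows 85 degrees later. Forward = clockwise: on the crest it jams (do not force); after the drop it sinks 6 mm a turn, so one turn gives 132 mm.
- crank_grip: Black sleeve on the crank pin, 19 mm across, 40 mm long, taken from above across its diameter. Origin: its centre, 45 mm from the bolt's axis, about 178 mm above the bench. It turns freely and slides freely 14 mm up the pin from its seat on the arm, so a hand can keep one height and orientation while the crank goes round and the bolt drops and sinks. A grip of 25 N holds it well.
- pin_top (a point): Centre of the top of the crank pin's flat end cap (15 mm across), 18 mm above the sleeve's top at the start; it goes round and down with the bolt, 74 mm above the bolt's origin. A return spring pulls the crank back (anticlockwise), growing to about 3 N at the pin after one forward turn, plus 1 N friction; let go there, the crank runs back by itself.
- beaker: Clear lab beaker, 66 mm across, 88 mm high, standing beside the press; a bystander. Origin: centre of its underside.
- vial: Amber glass sample vial with blue cap, 23 mm across, 48 mm high, beside the press; a bystander. Origin: centre of its underside.
- dish: Shallow clear dish with tablets, 65 mm across, 13 mm high, near the press; a bystander. Origin: centre of its underside.

How it is judged:
By the outcome, as a careful person would: the job done as asked, in the order asked, and still so for the second after the job is handed in, while the arm keeps its last pose, push and grip.
It also fails if it takes over 58 s, if anything falls off the work surface, if the arm or the gripper's body presses on something with over 40 N, if the wrist force passes 120 N, or if a joint passes its speed limit or range.

## Working session

There is one attempt and no reset: what is moved stays moved. The work goes in short steps, Python scripts to look and compute and a tool call to move; the robot and the scene stay as the last step left them, time stands still between calls to the robot, and variables do not carry over. Pictures are saved under pics/ and viewed, at most 10 in all, crops included, and the job is handed in when it is done.

Besides the shell and the picture viewer there is one more tool, called after "Request:" by a JSON object that holds its "op" and its "data", one argument or row to a line. servo_tool: Moves the arm, as the interface text tells. Its arguments: {"type":"object","properties":{"plan":{"type":"array"}},"required":["plan"]}

```bash
mkdir -p pics; python3 - <<'E'
from workcell import readout, vision
import cv2
print(readout.get_obs())
for n in("side","top"):
    im=vision.get_image(n); cv2.imwrite(f"pics/{n}0.png",im[:,:,::-1]); print(vision.camera_params(n))
E
```

```text
{'t': 0.0, 'qpos': array([-1.33298439e+00,  4.23843439e-01,  1.63071283e+00,  6.34584144e-06,
        1.08861704e+00, -1.90022850e-02]), 'qvel': array([ 0.00207204, -0.00012026,  0.00010579,  0.00187752,  0.00187334,
        0.00064785]), 'joint_torque': array([ 2.40673733e-03, -5.44618285e+01, -2.73664248e+01,  6.44200458e-02,
        2.27653765e-02, -1.13798817e-04]), 'ee_pos': array([ 158.66848387, -604.0562583 ,  301.89101821]), 'orientation': array([-3.11417003e+00, -4.02089310e-01,  2.62192105e-04]), 'ft_force': array([-0.77125356,  0.9857854 , -0.18549474]), 'moment': array([-0.02104595,  0.03747839, -0.02259055]), 'grasp_force': 0.0, 'width': 87.79363444470057}
{'fx': 387.08409013015284, 'fy': 387.08409013015284, 'cx': 316.34073335999756, 'cy': 200.61136225324384, 'D': array([-0.0168011,  0.       ,  0.       ,  0.       ,  0.       ]), 'rvec': array([ 2.54528456,  0.20085637, -0.08347017]), 'tvec': array([-506.2635498 ,   74.72408938,  990.24308204])}
{'fx': 376.88816394135694, 'fy': 376.88816394135694, 'cx': 317.30746968002325, 'cy': 201.08217593310602, 'D': array([-0.06007682,  0.        ,  0.        ,  0.        ,  0.        ]), 'rvec': array([ 2.15772989, -2.11688964,  0.16906347]), 'tvec': array([ 30.27478596, 538.95712595, 906.10731152])}
```

View pics/side0.png

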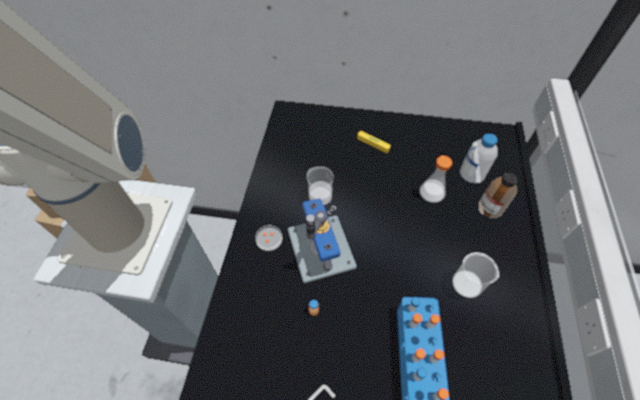

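View pics/top0.png

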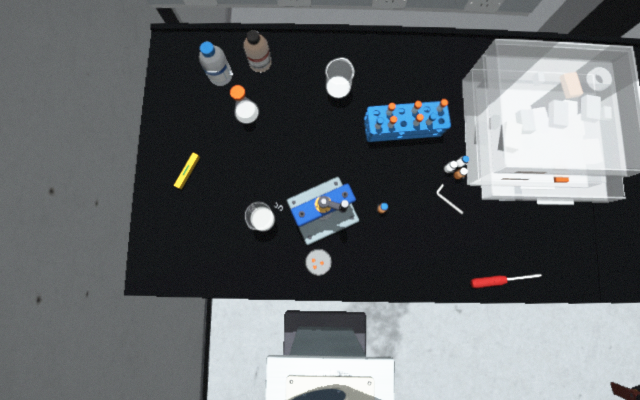

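Side: press about (322,240), beaker (320,188), dish (268,237), vial (314,308). Top: press about (323,208), crank from (323,204) to (345,204), beaker (260,217), vial (383,209), dish (318,262). I'll zoom in next.

```bash
python3 - <<'E'
import cv2,numpy as np
s=cv2.imread("pics/side0.png")[185:285,275:375]; t=cv2.imread("pics/top0.png")[160:260,275:375]
f=lambda a:cv2.resize(a,None,fx=4,fy=4,interpolation=cv2.INTER_CUBIC)
cv2.imwrite("pics/z0.png",np.hstack([f(s),f(t)]))
E
cat > h.py <<'E'
import cv2,numpy as np
from workcell import vision
P={n:vision.camera_params(n) for n in("side","top")}
def K(p): return np.array([[p["fx"],0,p["cx"]],[0,p["fy"],p["cy"]],[0,0,1]])
def ray(n,uv):
    p=P[n];R=cv2.Rodrigues(p["rvec"])[0]
    x=cv2.undistortPoints(np.array([[uv]],float),K(p),p["D"])[0,0]
    return -R.T@p["tvec"], R.T@np.array([x[0],x[1],1])
def onz(n,uv,z):
    c,d=ray(n,uv); return (c+d*(z-c[2])/d[2]).round(1)
def tri(a,b):
    (c1,d1),(c2,d2)=ray("side",a),ray("top",b)
    s=np.linalg.lstsq(np.c_[d1,-d2],c2-c1,rcond=None)[0]
    p,q=c1+d1*s[0],c2+d2*s[1]; return ((p+q)/2).round(1),np.linalg.norm(p-q).round(1)
def proj(n,X):
    p=P[n];return cv2.projectPoints(np.array(X,float).reshape(-1,3),p["rvec"],p["tvec"],K(p),p["D"])[0].reshape(-1,2).round(1)
E
```

```text
(no output)
```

View pics/z0.png

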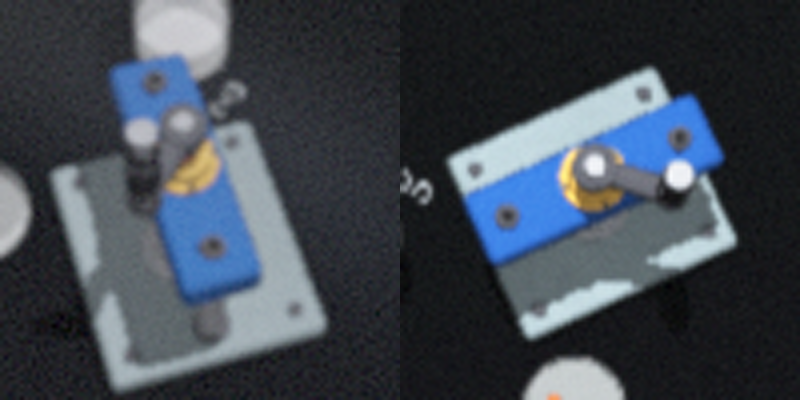

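Left crop (side): pin cap (142,131), head top (182,122). Right crop (top): pin cap (680,175), head top (596,165); blue bridge corners about (465,193), (695,95), (725,157), (497,263).

```bash
python3 - <<'E'
from h import *
S=lambda x,y:(x/4-.375+275,y/4-.375+185)
T=lambda x,y:((x-400)/4-.375+275,y/4-.375+160)
print("pin",tri(S(142,131),T(680,175)),onz("side",S(142,131),216.5),onz("top",T(680,175),216.5))
print("head",tri(S(182,122),T(596,165)),onz("side",S(182,122),160.5),onz("top",T(596,165),160.5))
b=[onz("top",T(*c),115) for c in[(465,193),(695,95),(725,157),(497,263)]];print("bridge",b,np.mean(b,0))
b2=[onz("side",S(*c),115) for c in[(110,70),(183,57),(260,272),(190,292)]];print("bridge side",b2,np.mean(b2,0))
for n,uv in[("beaker",(262,219)),("dish",(318,262)),("vial",(383,209))]:print(n,onz("top",uv,{"beaker":5,"dish":8,"vial":45}[n]))
print("beaker side",onz("side",(320,195),5), "vial s",onz("side",(314,303),48),"dish s",onz("side",(268,237),8))
E
```

```text
pin (array([507. , -16.3, 214.2]), np.float64(0.0)) [507.3 -17.7 216.5] [506.7 -16.1 216.5]
head (array([520. ,  26. , 158.1]), np.float64(1.0)) [519.8  24.3 160.5] [520.1  26.3 160.5]
bridge [array([509.6, 101.3, 115. ]), array([570.1, -31.7, 115. ]), array([533.6, -49.4, 115. ]), array([469.3,  81.7, 115. ])] [520.65   25.475 115.   ]
bridge side [array([468.6,  80.4, 115. ]), array([508.7,  95.7, 115. ]), array([570.3, -33.6, 115. ]), array([535.6, -50.8, 115. ])] [520.8    22.925 115.   ]
beaker [494.4 183.8   5. ]
dish [386.6  35.9   8. ]
vial [ 521.  -124.7   45. ]
beaker side [493.4 181.2   5. ] vial s [ 529.6 -127.    48. ] dish s [385.7  34.3   8. ]
```

Request:
{"op": "servo_tool", "data": {
  "plan": [
    [[-1,0.51,0.86,0,0,0,1],[-1,0.51,0.86,0,0,0,1],[-1,0.51,0.86,0,0,0,1],[-1,0.51,0.86,0,0,0,1],[-1,0.51,0.86,0.2,0,0,1]]
  ]
}}

```text
t: 0.52
ee_pos: [260.7, -430.0, 309.2]
orientation: [-2.95, -1.071, 0.001]
ft_force: [-0.1, -0.3, 0.3]
width: 87.9
grasp_force: 0.0
```

Request:
{"op": "servo_tool", "data": {
  "plan": [
    [[-1,0.51,0.86,0,0,0,1],[-1,0.51,0.86,0,0,0,1],[-1,0.51,0.86,0,0,0,1],[-1,0.51,0.86,0,0,0,1],[-1,0.51,0.86,0,0,0,1]]
  ]
}}

```text
t: 0.93
ee_pos: [363.2, -258.6, 310.7]
orientation: [2.65, 1.687, 0.0]
ft_force: [1.9, -0.4, -0.0]
width: 88.1
grasp_force: 0.0
```

Request:
{"op": "servo_tool", "data": {
  "plan": [
    [[-1,0.51,0.86,0,0,0,1],[-1,0.51,0.86,0,0,0,1],[-1,0.51,0.86,0,0,0,0],[-1,0.51,0.86,0,0,0,0],[-1,0.51,0.86,0,0,0,0]]
  ]
}}

```text
t: 1.35
ee_pos: [465.2, -86.5, 310.6]
orientation: [-2.497, -1.906, 0.0]
ft_force: [1.4, -0.9, -0.2]
width: 87.6
grasp_force: 0.0
```

Request:
{"op": "servo_tool", "data": {
  "plan": [
    [[-1,0.51,0.86,0,0,0,0],[-1,0.51,0.86,0,0,0,0],[-1,0,0,0,0,0,0],[-1,0,0,0,0,0,0]]
  ]
}}

```text
t: 1.68
ee_pos: [506.0, -18.0, 310.2]
orientation: [-2.493, -1.911, 0.001]
ft_force: [-0.1, 0.7, 0.7]
width: 87.6
grasp_force: 0.0
```

Request:
{"op": "servo_tool", "data": {
  "plan": [
    [[-1,0.03,0.04,-0.44,0,0,0],[-1,0,0,-0.44,0,0,0],[-1,0,0,-0.44,0,0,0],[-1,0,0,-0.44,0,0,0],[-0.2,0,0,0,0,0,0]]
  ]
}}

```text
t: 2.1
ee_pos: [504.1, -19.3, 237.3]
orientation: [-2.496, -1.902, 0.008]
ft_force: [-0.7, 0.6, 1.1]
width: 84.0
grasp_force: 0.0
```

Request:
{"op": "servo_tool", "data": {
  "plan": [
    [[-0.3,0,0,0,0,0,0],[-0.3,0,0,0,0,0,0],[-0.3,0,0,0,0,0,0]]
  ]
}}

```text
t: 2.35
ee_pos: [507.2, -18.6, 241.4]
orientation: [2.497, 1.905, 0.002]
ft_force: [-0.5, -0.3, 0.5]
width: 64.5
grasp_force: 0.0
```

```bash
python3 - <<'E'
import cv2,numpy as np
from workcell import vision
f=lambda a:cv2.resize(a,None,fx=4,fy=4,interpolation=cv2.INTER_CUBIC)
s=vision.get_image("side")[165:265,265:365,::-1];t=vision.get_image("top")[160:260,295:395,::-1]
cv2.imwrite("pics/z1.png",np.hstack([f(s),f(t)]))
E
```

```text
(no output)
```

View pics/z1.png

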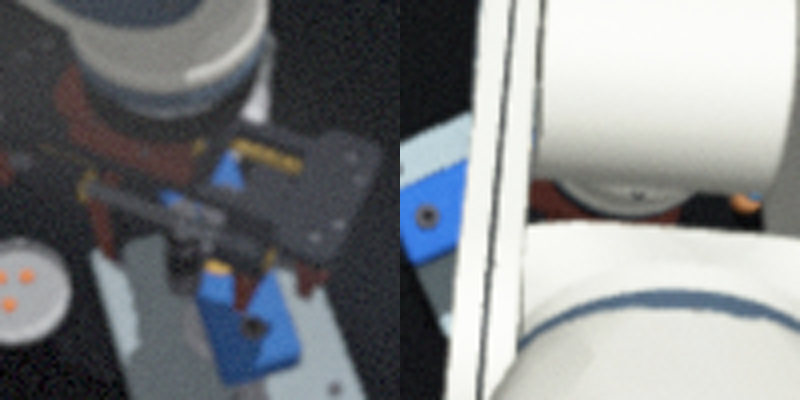

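The gripper hides most of it, but the fingers straddle the dark sleeve (side crop about (180,275), fingers at (105,230) and (245,290)), so I'll close.

Request:
{"op": "servo_tool", "data": {
  "plan": [
    [[1,0,0,0,0,0,0],[1,0,0,0,0,0,0],[1,0,0,0,0,0,0],[1,0,0,0,0,0,0],[1,0,0,0,0,0,0]]
  ]
}}

```text
t: 2.87
ee_pos: [506.8, -18.0, 240.3]
orientation: [2.497, 1.906, -0.0]
ft_force: [0.1, 0.3, 0.6]
width: 27.6
grasp_force: 0.0
```

Request:
{"op": "servo_tool", "data": {
  "plan": [
    [[1,0,0,0,0,0,0],[1,0,0,0,0,0,0],[1,0,0,0,0,0,0]]
  ]
}}

```text
t: 3.12
ee_pos: [507.1, -18.1, 240.4]
orientation: [2.497, 1.906, 0.001]
ft_force: [1.3, -1.0, -1.0]
width: 18.4
grasp_force: 30.0
```

Grip is good at 30 N with little side force. The orbit centre (520.3, 25.0) agrees with the TCP, so I'll tabulate the steps.

```bash
cat > tab.py <<'E'
import sys,numpy as np
a,b,s=map(float,sys.argv[1:4])
f=np.arange(a,b+np.sign(s)*.01,s); p=np.c_[np.cos(np.radians(f)),np.sin(np.radians(f))]*45/40
q=p.round(2); d=np.diff(q,axis=0).round(2)
for x,r,m in zip(f[1:],d,p[1:]*40): print(x,r.tolist(),(m+[520.3,25]).round(1))
E
python3 tab.py -107.5 32.5 5
```

```text
-102.5 [0.1, -0.03] [510.6 -18.9]
-97.5 [0.09, -0.02] [514.4 -19.6]
-92.5 [0.1, 0.0] [518.3 -20. ]
-87.5 [0.1, 0.0] [522.3 -20. ]
-82.5 [0.1, 0.0] [526.2 -19.6]
-77.5 [0.09, 0.02] [530.  -18.9]
-72.5 [0.1, 0.03] [533.8 -17.9]
-67.5 [0.09, 0.03] [537.5 -16.6]
-62.5 [0.09, 0.04] [541.1 -14.9]
-57.5 [0.08, 0.05] [544.5 -13. ]
-52.5 [0.08, 0.06] [547.7 -10.7]
-47.5 [0.08, 0.06] [550.7  -8.2]
-42.5 [0.07, 0.07] [553.5  -5.4]
-37.5 [0.06, 0.08] [556.   -2.4]
-32.5 [0.06, 0.08] [558.3   0.8]
-27.5 [0.05, 0.08] [560.2   4.2]
-22.5 [0.04, 0.09] [561.9   7.8]
-17.5 [0.03, 0.09] [563.2  11.5]
-12.5 [0.03, 0.1] [564.2  15.3]
-7.5 [0.02, 0.09] [564.9  19.1]
-2.5 [0.0, 0.1] [565.3  23. ]
2.5 [0.0, 0.1] [565.3  27. ]
7.5 [0.0, 0.1] [564.9  30.9]
12.5 [-0.02, 0.09] [564.2  34.7]
17.5 [-0.03, 0.1] [563.2  38.5]
22.5 [-0.03, 0.09] [561.9  42.2]
27.5 [-0.04, 0.09] [560.2  45.8]
32.5 [-0.05, 0.08] [558.3  49.2]
```

Request:
{"op": "servo_tool", "data": {
  "plan": [
    [[1,0,0,0.07,0,0,0],[1,0,0,0,0,0,0],[1,0.1,-0.03,0,0,0,0]]
  ]
}}

```text
t: 3.37
ee_pos: [509.9, -19.1, 243.0]
orientation: [-2.496, -1.905, 0.002]
ft_force: [-2.5, 1.4, 0.4]
width: 18.2
grasp_force: 30.0
```

Request:
{"op": "servo_tool", "data": {
  "plan": [
    [[1,0.09,-0.02,0,0,0,0],[1,0.1,0,0,0,0,0]]
  ]
}}

```text
t: 3.53
ee_pos: [517.8, -20.1, 242.7]
orientation: [-2.496, -1.905, 0.003]
ft_force: [-3.4, -0.2, -0.5]
width: 18.5
grasp_force: 30.0
```

Request:
{"op": "servo_tool", "data": {
  "plan": [
    [[1,0.1,0,0,0,0,0],[1,0.1,0,0,0,0,0]]
  ]
}}

```text
t: 3.7
ee_pos: [526.3, -20.1, 242.7]
orientation: [-2.497, -1.906, 0.002]
ft_force: [-2.7, 0.6, -0.4]
width: 18.4
grasp_force: 30.0
```

Request:
{"op": "servo_tool", "data": {
  "plan": [
    [[1,0.09,0.02,0,0,0,0],[1,0.1,0.03,0,0,0,0]]
  ]
}}

```text
t: 3.87
ee_pos: [534.1, -18.2, 242.9]
orientation: [-2.497, -1.906, 0.001]
ft_force: [-2.4, -0.9, 0.1]
width: 18.6
grasp_force: 30.0
```

Request:
{"op": "servo_tool", "data": {
  "plan": [
    [[1,0,0,0,0,0,0]]
  ]
}}

```text
t: 3.95
ee_pos: [534.8, -18.0, 243.1]
orientation: [2.497, 1.906, 0.001]
ft_force: [-1.9, -0.4, 0.0]
width: 18.5
grasp_force: 30.0
```

Drag is about 3 N and radial force about 0. From here I take 5° single steps and read each one.

Request:
{"op": "servo_tool", "data": {
  "plan": [
    [[1,0.09,0.03,0,0,0,0]]
  ]
}}

```text
t: 4.03
ee_pos: [537.4, -17.0, 243.0]
orientation: [-2.497, -1.906, 0.001]
ft_force: [-2.7, -0.3, -0.3]
width: 18.4
grasp_force: 30.0
```

Request:
{"op": "servo_tool", "data": {
  "plan": [
    [[1,0.09,0.04,0,0,0,0]]
  ]
}}

```text
t: 4.12
ee_pos: [541.2, -15.3, 243.0]
orientation: [-2.497, -1.906, 0.001]
ft_force: [-3.0, -0.6, -0.5]
width: 18.4
grasp_force: 30.0
```

Request:
{"op": "servo_tool", "data": {
  "plan": [
    [[1,0.08,0.05,0,0,0,0]]
  ]
}}

```text
t: 4.2
ee_pos: [544.6, -13.3, 243.1]
orientation: [2.497, 1.906, -0.0]
ft_force: [-2.2, -1.3, 0.4]
width: 18.3
grasp_force: 30.0
```

Request:
{"op": "servo_tool", "data": {
  "plan": [
    [[1,0.08,0.06,0,0,0,0]]
  ]
}}

```text
t: 4.28
ee_pos: [548.0, -10.9, 243.2]
orientation: [2.497, 1.906, 0.0]
ft_force: [-2.4, -1.9, -0.2]
width: 18.4
grasp_force: 30.0
```

Request:
{"op": "servo_tool", "data": {
  "plan": [
    [[1,0.08,0.06,0,0,0,0]]
  ]
}}

```text
t: 4.37
ee_pos: [551.2, -8.4, 243.2]
orientation: [2.497, 1.906, 0.0]
ft_force: [-2.4, -1.5, 0.4]
width: 18.4
grasp_force: 30.0
```

Request:
{"op": "servo_tool", "data": {
  "plan": [
    [[1,0.07,0.07,0,0,0,0]]
  ]
}}

```text
t: 4.45
ee_pos: [554.0, -5.5, 243.1]
orientation: [2.497, 1.906, 0.0]
ft_force: [-2.3, -1.3, 0.2]
width: 18.3
grasp_force: 30.0
```

Request:
{"op": "servo_tool", "data": {
  "plan": [
    [[1,0.06,0.08,0,0,0,0]]
  ]
}}

```text
t: 4.53
ee_pos: [556.5, -2.4, 243.1]
orientation: [2.497, 1.906, 0.0]
ft_force: [-2.0, -2.4, -1.1]
width: 18.4
grasp_force: 30.0
```

Request:
{"op": "servo_tool", "data": {
  "plan": [
    [[1,0.06,0.08,0,0,0,0]]
  ]
}}

```text
t: 4.62
ee_pos: [558.8, 0.9, 243.2]
orientation: [2.497, 1.906, 0.0]
ft_force: [-2.3, -3.1, -0.1]
width: 18.9
grasp_force: 30.0
```

Request:
{"op": "servo_tool", "data": {
  "plan": [
    [[1,0.05,0.08,0,0,0,0]]
  ]
}}

```text
t: 4.7
ee_pos: [560.8, 4.2, 243.1]
orientation: [2.497, 1.906, 0.0]
ft_force: [-1.2, -3.3, -0.2]
width: 18.5
grasp_force: 30.0
```

Request:
{"op": "servo_tool", "data": {
  "plan": [
    [[1,0.04,0.09,0,0,0,0]]
  ]
}}

```text
t: 4.78
ee_pos: [562.4, 7.8, 243.1]
orientation: [2.497, 1.906, 0.0]
ft_force: [-2.1, -0.9, -1.4]
width: 18.3
grasp_force: 30.0
```

Request:
{"op": "servo_tool", "data": {
  "plan": [
    [[1,0.03,0.09,0,0,0,0]]
  ]
}}

```text
t: 4.87
ee_pos: [563.8, 11.6, 243.3]
orientation: [2.497, 1.906, 0.002]
ft_force: [-0.7, -1.8, 0.5]
width: 18.3
grasp_force: 30.0
```

Request:
{"op": "servo_tool", "data": {
  "plan": [
    [[1,0.03,0.1,0,0,0,0]]
  ]
}}

```text
t: 4.95
ee_pos: [564.9, 15.7, 243.3]
orientation: [2.497, 1.906, 0.002]
ft_force: [-0.5, -1.6, 0.1]
width: 18.3
grasp_force: 30.0
```

Drag fell from about 3.3 N to about 1.7 N near -25°, which may be the drop. I'll check by picture.

```bash
python3 - <<'E'
import cv2,numpy as np
from workcell import vision
f=lambda a:cv2.resize(a,None,fx=5,fy=5,interpolation=cv2.INTER_CUBIC)
im=vision.get_image("side")[:,:,::-1];cv2.imwrite("pics/s2.png",im)
cv2.imwrite("pics/z2.png",f(im[165:265,265:385]))
E
```

```text
(no output)
```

View pics/z2.png

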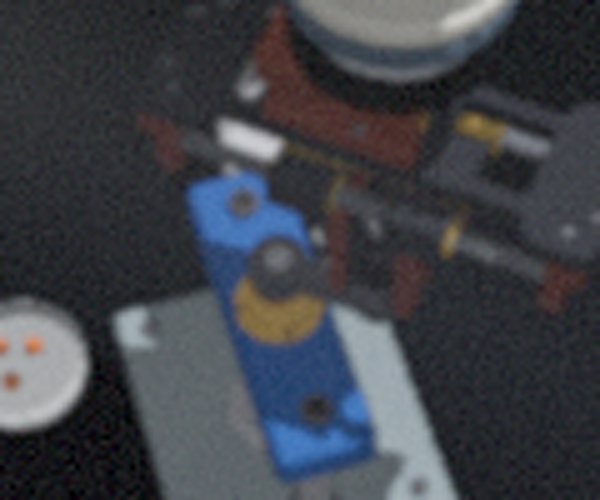

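The head is clearly visible, with its top centre at about (277,260) in the crop and the brass boss ring just below it. I'll compare with the head-top rows expected at each height.

```bash
python3 - <<'E'
from h import *
for z in(162,160.5,156,150):print(z,proj("side",[520.3,24.5,z]))
a=cv2.imread("pics/side0.png");b=cv2.imread("pics/s2.png")
# bright head top spot centroid
for i in(a,b):
    g=cv2.cvtColor(cv2.resize(i[205:230,308:334],None,fx=8,fy=8,interpolation=cv2.INTER_CUBIC),6).astype(int)
    print(cv2.GaussianBlur(g[4::8,4::8].astype('f'),(0,0),.6).astype(int)[4:20,4:20])
# fixed template check: head patch shift between pictures
t=cv2.cvtColor(a,6)[210:222,315:328]
r=cv2.matchTemplate(cv2.cvtColor(b,6)[200:235,305:340],t,cv2.TM_CCOEFF_NORMED);print(cv2.minMaxLoc(r))
E
```

```text
162 [[320.4 214.7]]
160.5 [[320.4 215.1]]
156 [[320.4 216.2]]
150 [[320.4 217.7]]
[[108 106 111 116 116 117 118 116 115 117 117 114 101  79  61  60]
 [114 115 116 118 116 117 115 113 114 115 114 113 104  86  73  79]
 [114 118 118 117 114 115 116 116 118 118 116 115 109  96  86  98]
 [116 117 115 114 112 113 121 130 137 135 127 119 112 102  93 103]
 [123 118 112 112 113 122 137 155 164 161 147 129 116 106  97  94]
 [139 126 115 112 115 134 158 173 180 178 165 142 122 110  98  83]
 [162 144 124 112 117 140 164 179 184 181 169 144 122 111  99  81]
 [176 159 134 113 115 134 154 169 174 171 157 135 117 109 100  91]
 [181 165 134 110 110 120 132 144 151 150 139 122 111 107 104 104]
 [180 162 127 102 103 111 115 122 127 126 118 111 105 101 105 117]
 [176 155 120  99  98 105 110 112 114 114 108 104  98 102 116 133]
 [155 132 107  99 101 104 106 105 104 102  98  93  94 112 139 152]
 [123 102  93 100 108 109 105 101  98  90  85  86 102 135 161 164]
 [ 95  78  78  96 109 112 110 103  95  81  76  90 120 155 174 169]
 [ 82  69  75  96 110 112 111 102  92  80  79 104 142 172 184 175]
 [ 73  64  77
[... 488 characters left out ...]
01 104 105  97  83  72  73  72  63]
 [ 71  69  69  68  68  78  96 106 110 109  98  84  73  70  72  66]
 [ 71  66  65  67  69  77  94 105 108 104  93  80  71  68  68  66]
 [ 70  68  67  65  65  71  83  92  96  93  83  71  67  66  67  65]
 [ 70  73  71  68  65  67  73  78  79  77  72  65  64  65  67  67]
 [ 76  84  80  71  65  64  67  66  66  66  68  66  64  65  65  67]
 [ 86  96  91  79  68  64  63  61  62  63  65  63  61  64  64  63]
 [ 96 106 102  86  73  65  61  59  59  61  61  61  64  67  64  64]
 [102 110 108  95  80  68  63  62  62  60  63  69  75  78  74  71]
 [103 110 109 104  93  82  72  68  70  70  76  83  92  95  91  84]]
(-0.4845001995563507, 0.5823888778686523, (16, 1), (10, 12))
```

The spot moved down about 1.4 px, so the head is about 6 mm below the crest level. The drop is confirmed, at about -25° (between -27.5° and -22.5°). Forward target is about -387°.

```bash
python3 tab.py -12.5 -387.5 -7.5
```

```text
-20.0 [-0.04, -0.14] [562.6   9.6]
-27.5 [-0.06, -0.14] [560.2   4.2]
-35.0 [-0.08, -0.13] [557.2  -0.8]
-42.5 [-0.09, -0.11] [553.5  -5.4]
-50.0 [-0.11, -0.1] [549.2  -9.5]
-57.5 [-0.12, -0.09] [544.5 -13. ]
-65.0 [-0.12, -0.07] [539.3 -15.8]
-72.5 [-0.14, -0.05] [533.8 -17.9]
-80.0 [-0.14, -0.04] [528.1 -19.3]
-87.5 [-0.15, -0.01] [522.3 -20. ]
-95.0 [-0.15, 0.0] [516.4 -19.8]
-102.5 [-0.14, 0.02] [510.6 -18.9]
-110.0 [-0.14, 0.04] [504.9 -17.3]
-117.5 [-0.14, 0.06] [499.5 -14.9]
-125.0 [-0.13, 0.08] [494.5 -11.9]
-132.5 [-0.11, 0.09] [489.9  -8.2]
-140.0 [-0.1, 0.11] [485.8  -3.9]
-147.5 [-0.09, 0.12] [482.3   0.8]
-155.0 [-0.07, 0.12] [479.5   6. ]
-162.5 [-0.05, 0.14] [477.4  11.5]
-170.0 [-0.04, 0.14] [476.   17.2]
-177.5 [-0.01, 0.15] [475.3  23. ]
-185.0 [0.0, 0.15] [475.5  28.9]
-192.5 [0.02, 0.14] [476.4  34.7]
-200.0 [0.04, 0.14] [478.   40.4]
-207.5 [0.06, 0.14] [480.4  45.8]
-215.0 [0.08, 0.13] [483.4  50.8]
-222.5 [0.09, 0.11] [487.1  55.4]
-230.0 [0.11, 0.1] [491.4  59.5]
-237.5 [0.12, 0.09] [496.1  63. ]
-245.0 [0.12, 0.07] [501.3  65.8]
-252.5 [0.14, 0.05] [506.8  67.9]
-260.0 [0.14, 0.04] [512.5  69.3]
-267.5 [0.15, 0.01] [518.3  70. ]
-275.0 [0.15, 0.0] [524.2  69.8]
-282.5 [0.14, -0.02] [530.   68.9]
-290.0 [0.14, -0.04] [535.7  67.3]
-297.5 [0.14, -0.06] [541.1  64.9]
-305.0 [0.13, -0.08] [546.1  61.9]
-312.5 [0.11, -0.09] [550.7  58.2]
-320.0 [0.1, -0.11] [554.8  53.9]
-327.5 [0.09, -0.12] [558.3  49.2]
-335.0 [0.07, -0.12] [561.1  44. ]
-342.5 [0.05, -0.14] [563.2  38.5]
-350.0 [0.04, -0.14] [564.6  32.8]
-357.5 [0.01, -0.15] [565.3  27. ]
-365.0 [0.0, -0.15] [565.1  21.1]
-372.5 [-0.02, -0.14] [564.2  15.3]
-380.0 [-0.04, -0.14] [562.6   9.6]
-387.5 [-0.06, -0.14] [560.2   4.2]
```

Request:
{"op": "servo_tool", "data": {
  "plan": [
    [[1,0,0,-0.1,0,0,0],[1,-0.04,-0.14,0,0,0,0],[1,-0.06,-0.14,0,0,0,0]]
  ]
}}

```text
t: 5.25
ee_pos: [560.6, 3.9, 239.0]
orientation: [2.496, 1.907, 0.001]
ft_force: [1.0, 1.5, 0.2]
width: 18.3
grasp_force: 30.0
```

Request:
{"op": "servo_tool", "data": {
  "plan": [
    [[1,-0.08,-0.13,0,0,0,0],[1,-0.09,-0.11,0,0,0,0],[1,-0.11,-0.1,0,0,0,0]]
  ]
}}

```text
t: 5.5
ee_pos: [548.9, -10.5, 239.2]
orientation: [2.498, 1.905, 0.001]
ft_force: [1.5, 1.2, -0.5]
width: 18.4
grasp_force: 30.0
```

Request:
{"op": "servo_tool", "data": {
  "plan": [
    [[1,-0.12,-0.09,0,0,0,0],[1,-0.12,-0.07,0,0,0,0],[1,-0.14,-0.05,0,0,0,0]]
  ]
}}

```text
t: 5.75
ee_pos: [533.5, -18.5, 239.2]
orientation: [2.497, 1.906, 0.0]
ft_force: [1.4, -0.2, -1.2]
width: 18.4
grasp_force: 30.0
```

It passes the old jam region freely, so it is in the thread. Continuing.

Request:
{"op": "servo_tool", "data": {
  "plan": [
    [[1,-0.14,-0.04,0,0,0,0],[1,-0.15,-0.01,0,0,0,0],[1,-0.15,0,0,0,0,0],[1,-0.14,0.02,0,0,0,0],[1,-0.14,0.04,0,0,0,0]]
  ]
}}

```text
t: 6.17
ee_pos: [504.7, -17.6, 239.2]
orientation: [2.497, 1.906, 0.001]
ft_force: [2.1, -0.4, 0.5]
width: 18.8
grasp_force: 30.0
```

Request:
{"op": "servo_tool", "data": {
  "plan": [
    [[1,-0.14,0.06,0,0,0,0],[1,-0.13,0.08,0,0,0,0],[1,-0.11,0.09,0,0,0,0],[1,-0.1,0.11,0,0,0,0],[1,-0.09,0.12,0,0,0,0]]
  ]
}}

```text
t: 6.58
ee_pos: [482.1, 1.1, 239.2]
orientation: [2.497, 1.906, 0.0]
ft_force: [3.5, -0.8, -0.9]
width: 18.7
grasp_force: 30.0
```

Request:
{"op": "servo_tool", "data": {
  "plan": [
    [[1,-0.07,0.12,0,0,0,0],[1,-0.05,0.14,0,0,0,0],[1,-0.04,0.14,0,0,0,0],[1,-0.01,0.15,0,0,0,0],[1,0,0.15,0,0,0,0]]
  ]
}}

```text
t: 7.0
ee_pos: [475.5, 29.2, 239.1]
orientation: [2.497, 1.906, -0.0]
ft_force: [3.2, -2.5, -1.0]
width: 18.7
grasp_force: 30.0
```

Request:
{"op": "servo_tool", "data": {
  "plan": [
    [[1,0.02,0.14,0,0,0,0],[1,0.04,0.14,0,0,0,0],[1,0.06,0.14,0,0,0,0],[1,0.08,0.13,0,0,0,0],[1,0.09,0.11,0,0,0,0]]
  ]
}}

```text
t: 7.42
ee_pos: [487.1, 55.5, 238.9]
orientation: [-2.497, -1.906, 0.002]
ft_force: [1.3, -4.0, -1.5]
width: 18.1
grasp_force: 30.0
```

Request:
{"op": "servo_tool", "data": {
  "plan": [
    [[1,0.11,0.1,0,0,0,0],[1,0.12,0.09,0,0,0,0],[1,0.12,0.07,0,0,0,0],[1,0.14,0.05,0,0,0,0],[1,0.14,0.04,0,0,0,0]]
  ]
}}

```text
t: 7.83
ee_pos: [512.1, 69.4, 238.6]
orientation: [-2.496, -1.905, 0.003]
ft_force: [-2.0, -2.4, -0.3]
width: 18.8
grasp_force: 30.0
```

Request:
{"op": "servo_tool", "data": {
  "plan": [
    [[1,0.15,0.01,0,0,0,0],[1,0.15,0,0,0,0,0],[1,0.14,-0.02,0,0,0,0],[1,0.14,-0.04,0,0,0,0],[1,0.14,-0.06,0,0,0,0]]
  ]
}}

```text
t: 8.25
ee_pos: [541.5, 64.9, 239.0]
orientation: [-2.497, -1.906, 0.0]
ft_force: [-3.4, 0.5, -0.0]
width: 18.0
grasp_force: 30.0
```

Request:
{"op": "servo_tool", "data": {
  "plan": [
    [[1,0.13,-0.08,0,0,0,0],[1,0.11,-0.09,0,0,0,0],[1,0.1,-0.11,0,0,0,0],[1,0.09,-0.12,0,0,0,0],[1,0.07,-0.12,0,0,0,0]]
  ]
}}

```text
t: 8.67
ee_pos: [561.8, 43.5, 239.2]
orientation: [2.497, 1.906, 0.001]
ft_force: [-1.9, 2.8, 0.3]
width: 18.3
grasp_force: 30.0
```

Request:
{"op": "servo_tool", "data": {
  "plan": [
    [[1,0.05,-0.14,0,0,0,0],[1,0.04,-0.14,0,0,0,0],[1,0.01,-0.15,0,0,0,0],[1,0,-0.15,0,0,0,0],[1,-0.02,-0.14,0,0,0,0]]
  ]
}}

```text
t: 9.08
ee_pos: [564.7, 14.5, 239.3]
orientation: [2.497, 1.906, 0.001]
ft_force: [0.6, 3.7, -1.6]
width: 18.3
grasp_force: 30.0
```

Request:
{"op": "servo_tool", "data": {
  "plan": [
    [[1,-0.04,-0.14,0,0,0,0],[1,-0.05,-0.12,0,0,0,0],[1,0,0,0,0,0,0],[1,0,0,0,0,0,0],[1,0,0,0,0,0,0]]
  ]
}}

```text
t: 9.5
ee_pos: [560.9, 4.5, 239.3]
orientation: [2.497, 1.906, 0.0]
ft_force: [2.1, 1.5, 0.2]
width: 18.3
grasp_force: 30.0
```

```bash
python3 - <<'E'
import cv2,numpy as np
from workcell import vision
f=lambda a:cv2.resize(a,None,fx=5,fy=5,interpolation=cv2.INTER_CUBIC)
im=vision.get_image("side")[:,:,::-1];cv2.imwrite("pics/s3.png",im)
cv2.imwrite("pics/z3.png",f(im[165:265,265:385]))
for n in("s2","s3"):
    g=cv2.cvtColor(cv2.imread(f"pics/{n}.png"),6)[212:223,316:325].astype(float)
    w=np.clip(g-80,0,None); w=w*(g<=200); y,x=np.mgrid[212:223,316:325]; 
    w[:3]=0
    print(n,(w*x).sum()/w.sum(),(w*y).sum()/w.sum()); print(g.astype(int))
E
```

```text
s2 320.1919642857143 216.31696428571428
[[104  97  89  81  77  78  82  87 101]
 [ 94  79  74  74  77  73  70  76  81]
 [ 78  69  80  88  94  94  82  73  73]
 [ 72  79  92 105 103 109 102  85  69]
 [ 62  74 100 105 113 114 100  87  73]
 [ 72  75  97 112 112 107  97  84  71]
 [ 63  68  85  92 101  98  87  69  69]
 [ 66  67  72  80  81  80  71  63  64]
 [ 65  61  69  66  66  63  70  68  64]
 [ 66  65  65  59  64  64  66  65  58]
 [ 72  67  59  58  58  63  62  57  62]]
s3 320.428 217.36
[[ 98  90  72  69  62  54  44  46  46]
 [109 101  86  85  80  64  66  65  49]
 [100  90  74  81  89  89  85  77  67]
 [ 78  70  73  82  93  91  88  79  87]
 [ 72  72  88  95 101 103  95  85  77]
 [ 70  79  95 110 113 107  98  87  88]
 [ 70  82  92 105 114 107 105  86  77]
 [ 69  67  84 100 102 108  97  80  68]
 [ 66  70  74  87  84  81  78  73  70]
 [ 64  66  61  65  67  68  65  71  56]
 [ 60  65  65  62  66  65  62  68  67]]
```

View pics/z3.png

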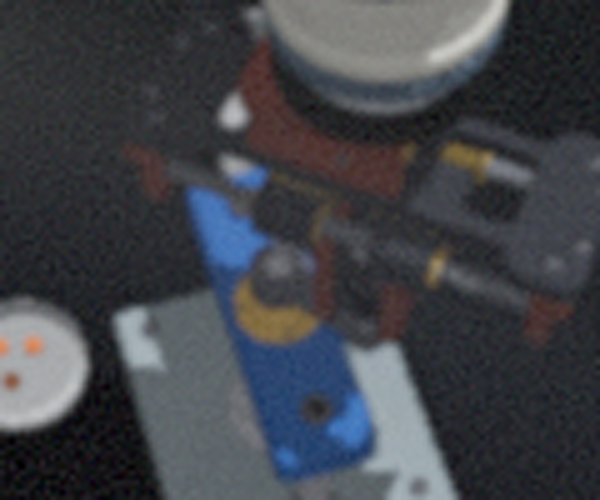

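The head is at about (280,265) in the crop, about 1.3 px lower than after the drop, which matches about 6 mm of sink. The sleeve is still gripped and the final angle is about -27°, so I'll hand in.

```bash
python3 -c "
from workcell import close_job;print(close_job())"
```

```text
the job is handed in; nothing more can be done
None
```

I wound the bolt backward until it dropped into its thread, then forward one full turn (to within about 5°), and handed in at about 9.5 s with the sleeve still gripped at 30 N; the beaker, vial and dish were not touched.

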